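# Get the burner out from behind the mill, jar and tin

## Robot

A 7-joint arm with a two-finger parallel gripper is mounted at the origin on the work surface. World frame = base frame: x ahead of the robot, y to its left, z up, the work surface at z = 0. Lengths are in m, angles in degrees, forces in N, time in s.
With the tool pointing down it reaches from about 0.425 to 0.875 m from the base axis. Payload 4.7 kg.
Tool frame: the origin (TCP) lies between the finger pads; the fingertips stand 8 mm ahead of it and the grasp point (between the pads) lies 11 mm behind it (env.tip_extent is the distance from the TCP to the fingertips, in m); z points along the fingers, y is the line along which they close (so a half turn about z gives the same grasp; the last joint's range is limited). The gripper opens to 87 mm and grips with 3 to 60 N. Pads are 19 mm wide; open, the fingers measure 117 mm over their backs; the gripper's body (75 mm by 190 mm) begins 51 mm behind the grasp point.
Start: joints at [-71.557, 18.392, -4.016, 83.108, 1.295, 78.541, -3.26], TCP at [0.197, 0.619, 0.231] pointing down, gripper open.
Joint ranges: [-163.93, 163.93], [-17.29, 119.83], [-79.2, 71.16], [3.27, 140.29], [-89.18, 269.18], [5.43, 117.66], [-154.24, 154.24]. Speed limits (degrees/s): [147.25, 147.25, 180, 180, 180, 180, 180].

## Interface

Orientations are given as [roll, pitch, yaw] about the fixed x, y, z axes, in that order (R = Rz(yaw) Ry(pitch) Rx(roll)).
In Python, from cell import sensors, vision, workorder, env gives the robot as it stands.
- The arm moves only by the tool drive_tool, never from a script. Its argument "moves" is a list of rows, each an object of numbers: "x", "y", "z": the shift along the tool's x, y, z in mm; "rx", "ry", "rz": the turn, a rotation vector about the tool's x, y, z in rad; "fingers": the closure, from -1 (fully open) to 1 (shut). In form: [{"x": .., "y": .., "z": .., "rx": .., "ry": .., "rz": .., "fingers": ..}, ...]. A call has 1 to 20 rows; each row is the pose to reach, as a shift and turn from the pose commanded when the call began, along the tool's axes at that moment; what a row does not reach only later rows make up. A row lasts 1/8 s, in which the tool goes at most 62.5 mm and 10.7 degrees, less where a joint would pass 70% of its speed; a pose out of reach is approached as far as the arm can. A call with a gripper value outside its range is refused whole. The fingers move at their own pace and stop on an object; "force" is the grip in N (left out, the last holds). Time passes only in rows, so rows that repeat a pose let the fingers close. It gives the time, the measured TCP pose, the force, the opening and the grip force at its end, in the units of the state.
- sensors.get_obs(): the state, without advancing time (a new reading comes with each control period).
- vision.read_camera(name): name is "side" or "top" or "wrist"; returns a dict with "image" (384x512x3 uint8, red, green, blue), "fx", "fy", "cx", "cy" (pixels), "k1" (the pictures are not rectified: a ray, as slopes to the right and down, at radius r is drawn at 1 + k1 r^2 times it, then the intrinsics apply), "R" (3x3) and "t" (3): a world point X has camera coordinates R X + t. Camera axes: x right, y down, z forward; pixel columns grow to the right and rows downward; lengths in m; the calibration is good to about 2 mm. A picture is of the moment at which its call begins. There is no depth.
- workorder.sign_off(): hands the job in; it is judged then, once.
The state is a dict: "time_s": time; "qpos": joint angles; "joint_velocities": joint speeds; "effort": joint torques, N m; "tool_pos": TCP position; "tool_rot": TCP orientation; "force": force on the tool from outside, world axes, zero at the start; "wrist_torque": the same for the moment, N m; "grip_width": finger opening in m; "grasp_force": force on a finger pad.
Only numpy, scipy, OpenCV 4.12 (cv2) and the standard library are available. Lean on these libraries where they do the work, as an engineer would, in place of code of your own. Each camera call takes 0.05 s, during which the arm holds its last target. There are 200 camera calls.

## Task

The low steel burner stands on the oak board behind the pepper mill, the glass jar and the copper-coloured tin: first clear all three of these into the wooden tray, standing upright, and only then take the burner and set it in the middle of the round stone plate. After that put the mill, the jar and the tin back upright on the board, each on the very spot where it stood at the start. Do not knock anything over or shift the two glass bowls.

Things in the scene. Friction and masses are not known exactly. Their poses are not given: they have to be found in the camera images.
- mill: pepper mill of dark turned wood, 146 mm tall, round: foot 54 mm across, waist 38 mm, then a straight cylindrical head 48 mm across from 92 to 122 mm above the underside, small steel ball on top (no wider than 24 mm above 130 mm). Loose, about 0.2 kg. Origin: centre of the underside; z up along its axis. Grip it by the head, about 108 mm up
- jar: round storage jar of clear glass with pale contents and a flat cork lid: glass 58 mm across from 0 to 96 mm, lid 60 mm across from 96 to 114 mm. Loose, about 0.3 kg. Origin: centre of the underside; z up. Grip it by the glass, about 80 mm up
- tin: round copper-coloured metal tin, straight wall 50 mm across from 0 to 115 mm, a sloping shoulder and a 24 mm dark screw cap up to 143 mm. Loose, about 0.25 kg. Origin: centre of the underside; z up. Grip it by the straight wall, about 95 mm up
- burner: low round steel burner, 56 mm across from 0 to 36 mm, a 38 mm dark disc and a small black damper bar on top up to 49 mm. Loose, about 0.25 kg. Origin: centre of the underside; z up. Grip it by the 56 mm steel body, about 26 mm up
- small_bowl: small round glass bowl, 60 mm across the rim and 34 mm tall, standing on the board next to the burner. Loose; stays where it is. Origin: centre of the underside
- large_bowl: larger round glass bowl, 110 mm across the rim and 55 mm tall, standing on the shelf farther back. Loose; stays where it is. Origin: centre of the underside
- board: fixed flat oak board 170 (its x) by 250 (its y) by 16 mm. Origin: centre of its underside, top 16 mm above it; x points away from the robot, give or take the yaw. Mill, jar and tin stand in any order in a row along its y, about 72 mm apart, 50 mm nearer to the robot than its centre; burner and small bowl stand close behind that row, about 80 mm apart, either way round
- tray: fixed dark wooden tray, outside 120 (its x) by 240 (its y) by 16 mm high, walls 6 mm thick, inner floor 6 mm above its origin. Origin: centre of its underside. It lies to the left or to the right of the board and is empty; mill, jar and tin fit in it side by side along its y, 72 mm apart
- plate: fixed round pale stone plate, 90 mm across and 8 mm high, flat on top, across the board from the tray, so to its right or its left. Origin: centre of its underside, so its top is 8 mm above it

How it is judged:
By the outcome, as a careful person would: the job done as asked, in the order asked, and still so for the second after the job is handed in, with the robot touching nothing.
It also fails if it takes over 144 s, if anything falls off the work surface, if the arm or the gripper's body presses on something with over 40 N, if the wrist force passes 120 N, or if a joint passes its speed limit or range.

## Working session

There is one attempt and no reset: what is moved stays moved. The work goes in short steps, Python scripts to look and compute and a tool call to move; the robot and the scene stay as the last step left them, time stands still between calls to the robot, and variables do not carry over. Pictures are saved under pics/ and viewed, at most 14 in all, crops included, and the job is handed in when it is done.

Besides the shell and the picture viewer there is one more tool, called after "Emit:" by a JSON object that holds its "method" and its "body", one argument or row to a line. drive_tool: Moves the arm, as the interface text tells. Its arguments: {"type":"object","properties":{"moves":{"type":"array"},"force":{"type":"number"}},"required":["moves"]}

```bash
mkdir -p pics; ls; cat > h.py <<'E'
import numpy as np, cv2
from cell import sensors, vision, workorder, env
def cam(n):
    c=vision.read_camera(n); c['image']=np.asarray(c['image']); c['R']=np.array(c['R']); c['t']=np.array(c['t']); return c
def K(c): return np.array([[c['fx'],0,c['cx']],[0,c['fy'],c['cy']],[0,0,1.]])
def D(c): return np.array([c['k1'],0,0,0,0.])
def proj(c,X):
    return cv2.projectPoints(np.array(X,float).reshape(-1,3),cv2.Rodrigues(c['R'])[0],c['t'],K(c),D(c))[0].reshape(-1,2)
def cast(c,uv,z):
    p=cv2.undistortPoints(np.array(uv,float).reshape(-1,1,2),K(c),D(c)).reshape(-1,2)
    d=np.c_[p,np.ones(len(p))]@c['R']; o=-c['R'].T@c['t']
    return o+d*((z-o[2])/d[:,2])[:,None]
def save(c,n): cv2.imwrite('pics/'+n,cv2.cvtColor(c['image'],cv2.COLOR_RGB2BGR))
E
python3 - <<'E'
from h import *
for n in('side','top'):
    c=cam(n); save(c,n+'0.png'); print(n,-c['R'].T@c['t'],c['R'][2],c['fx'],c['k1'])
o=sensors.get_obs(); print(o['tool_pos'],o['tool_rot'],o['time_s'],o['force'])
E
```

```text
pics
side [0.93969607 0.70111717 0.70003719] [-0.32768344 -0.69387897 -0.64121411] 392.74712042525454 -0.12183353242818103
top [0.33663921 0.01396383 1.22591108] [ 0.19460541  0.00317985 -0.98087646] 439.80968498014033 -0.09736120173367978
[0.19682036 0.61897237 0.22956443] [-1.79900436e+02  4.11557283e-03  1.62365281e+02] 0.1 [ 0.01929302  0.16141827 -0.17011938]
```

View pics/side0.png

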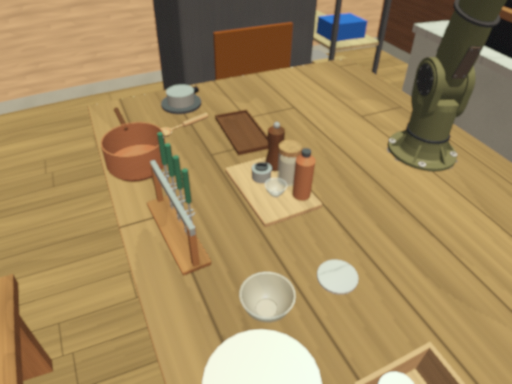

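View pics/top0.png

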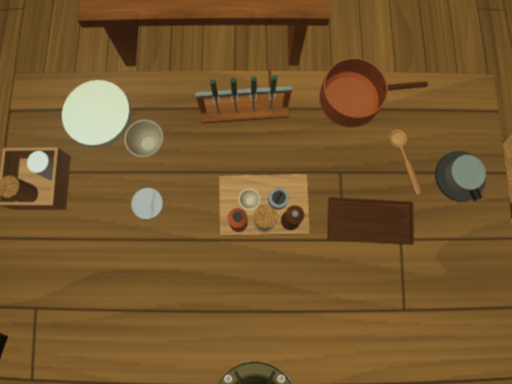

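The side view shows mill, jar and tin in the row at about (276,147), (289,162) and (304,175). The burner is at (262,172) and the bowl at (276,187). In the top view the tray is to the right (370,221), the plate to the left (147,204), and the large bowl at (143,138). Next I cast rough positions so the wrist camera can look from above.

```bash
python3 - <<'E'
from h import *
c=cam('top'); s=cam('side'); print(cam('wrist')['t'])
for n,uv,z in [('tin',(237,216),.159),('jar',(265,216),.13),('mill',(293,214),.162),('burn',(278,198),.065),('bowl',(249,199),.05),('plate',(147,204),.008),('lbowl',(144,138),.05)]:
    print(n,cast(c,[uv],z).round(3))
for n,q in [('board',[(219,175),(308,175),(309,235),(219,235)]),('tray',[(328,198),(413,201),(412,243),(328,239)])]:
    print(n,cast(c,q,.016).round(3).tolist())
w=cam('wrist'); o=sensors.get_obs()
from scipy.spatial.transform import Rotation as R
Rt=R.from_euler('xyz',o['tool_rot'],degrees=True).as_matrix()
print('cam in tool',Rt.T@(-w['R'].T@w['t']-o['tool_pos']),'\n',w['R']@Rt,w['fx'])
I=lambda c,x,y,w,h,f:cv2.resize(c['image'][y:y+h,x:x+w],None,fx=f,fy=f,interpolation=cv2.INTER_CUBIC)
a=I(c,120,165,300,85,2.6);b=I(s,210,105,160,130,3)
v=np.zeros((a.shape[0]+b.shape[0],780,3),np.uint8);v[:a.shape[0],:a.shape[1]]=a;v[a.shape[0]:,:b.shape[1]]=b[:,:780]
v=v[:600];cv2.imwrite('pics/z.png',v[:,:,::-1])
E
```

```text
[-0.64804555 -0.03635945  0.39203285]
tin [[0.483 0.045 0.159]]
jar [[ 0.487 -0.024  0.13 ]]
mill [[ 0.487 -0.092  0.162]]
burn [[ 0.544 -0.062  0.065]]
bowl [[0.544 0.016 0.05 ]]
plate [[0.537 0.304 0.008]]
lbowl [[0.718 0.311 0.05 ]]
board [[0.619, 0.101, 0.016], [0.619, -0.151, 0.016], [0.449, -0.149, 0.016], [0.449, 0.099, 0.016]]
tray [[0.553, -0.205, 0.016], [0.544, -0.448, 0.016], [0.426, -0.437, 0.016], [0.438, -0.202, 0.016]]
cam in tool [ 0.08370787 -0.00118116 -0.15356481] 
 [[-4.67954321e-04  9.99999622e-01  7.32964546e-04]
 [-9.53125322e-01 -2.24241919e-04 -3.02575725e-01]
 [-3.02575446e-01 -8.40198687e-04  9.53125067e-01]] 321.6159143742008
```

View pics/z.png

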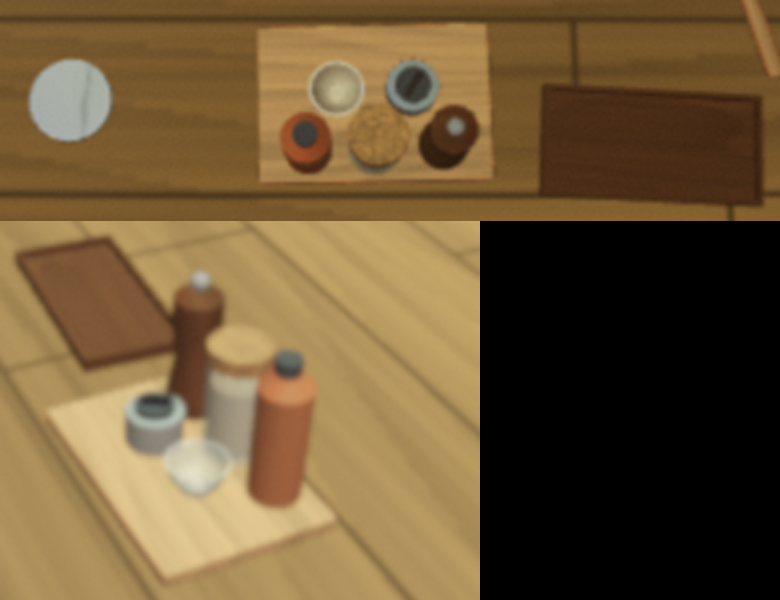

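The crop shows the caps at original top-view pixels: tin (237.3,216.5), jar (265.8,216.9) and mill ball (295.4,213.8). The tray is empty. I'm moving the wrist camera over the board.

Emit:
{"method": "drive_tool", "body": {
  "moves": [
    {"x": -486, "y": -495, "z": -70, "rz": 1.263, "fingers": -1},
    {"x": -486, "y": -495, "z": -70, "rz": 1.263, "fingers": -1},
    {"x": -486, "y": -495, "z": -70, "rz": 1.263, "fingers": -1},
    {"x": -486, "y": -495, "z": -70, "rz": 1.263, "fingers": -1},
    {"x": -486, "y": -495, "z": -70, "rz": 1.263, "fingers": -1},
    {"x": -486, "y": -495, "z": -70, "rz": 1.263, "fingers": -1},
    {"x": -486, "y": -495, "z": -70, "rz": 1.263, "fingers": -1},
    {"x": -486, "y": -495, "z": -70, "rz": 1.263, "fingers": -1},
    {"x": -486, "y": -495, "z": -70, "rz": 1.263, "fingers": -1},
    {"x": -486, "y": -495, "z": -70, "rz": 1.263, "fingers": -1},
    {"x": -486, "y": -495, "z": -70, "rz": 1.263, "fingers": -1},
    {"x": -486, "y": -495, "z": -70, "rz": 1.263, "fingers": -1},
    {"x": -486, "y": -495, "z": -70, "rz": 1.263, "fingers": -1},
    {"x": -486, "y": -495, "z": -70, "rz": 1.263, "fingers": -1},
    {"x": -486, "y": -495, "z": -70, "rz": 1.263, "fingers": -1},
    {"x": -486, "y": -495, "z": -70, "rz": 1.263, "fingers": -1}
  ]
}}

```text
invalid input at $.moves[0]: expected keys x, y, z, rx, ry, rz, fingers
```

```bash
cat >> h.py <<'E'
from scipy.spatial.transform import Rotation as Ro
def delta(p,yaw):
    "shift mm and turn rad in tool axes from the measured pose to TCP p, pointing down at yaw"
    o=sensors.get_obs(); A=Ro.from_euler('xyz',o['tool_rot'],degrees=True); B=Ro.from_euler('xyz',[180,0,yaw],degrees=True)
    print('at',np.round(o['tool_pos'],4),np.round(o['tool_rot'],2),'t',round(o['time_s'],2),'| d',np.round(A.inv().apply(np.array(p)-o['tool_pos'])*1e3,1),np.round((A.inv()*B).as_rotvec(),3))
E
python3 - <<'E'
from h import *
c=cam('wrist'); save(c,'w1.png'); delta([.51,0,.3],90); np.savez('w1.npz',**c)
for n,X in [('tin',(.484,.045,.159)),('jar',(.485,-.025,.13)),('mill',(.486,-.097,.162)),('burn',(.544,-.062,.065))]: print(n,proj(c,[X]))
E
```

```text
at [0.1969 0.6193 0.2303] [-179.98    0.    162.36] t 0.35 | d [-486.  -495.4  -69.5] [-0.     0.     1.263]
tin [[-97.80376247 533.07360969]]
jar [[-115.2047922   513.31506758]]
mill [[-172.76431296  542.88259835]]
burn [[-69.9518755 492.5264   ]]
```

View pics/w1.png

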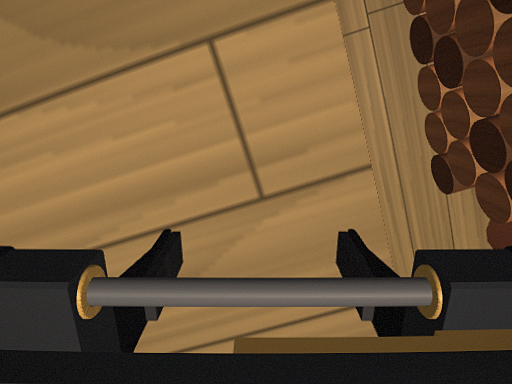

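The row keys must all be given. The picture shows only the floor and the fingers from row 230 down, so useful views lie in the upper part of the frame. I'll aim TCP at (0.51, -0.06, 0.34).

Emit:
{"method": "drive_tool", "body": {
  "moves": [
    {"x": -504, "y": -552, "z": -110, "rx": 0, "ry": 0, "rz": 1.263, "fingers": -1},
    {"x": -504, "y": -552, "z": -110, "rx": 0, "ry": 0, "rz": 1.263, "fingers": -1},
    {"x": -504, "y": -552, "z": -110, "rx": 0, "ry": 0, "rz": 1.263, "fingers": -1},
    {"x": -504, "y": -552, "z": -110, "rx": 0, "ry": 0, "rz": 1.263, "fingers": -1},
    {"x": -504, "y": -552, "z": -110, "rx": 0, "ry": 0, "rz": 1.263, "fingers": -1},
    {"x": -504, "y": -552, "z": -110, "rx": 0, "ry": 0, "rz": 1.263, "fingers": -1},
    {"x": -504, "y": -552, "z": -110, "rx": 0, "ry": 0, "rz": 1.263, "fingers": -1},
    {"x": -504, "y": -552, "z": -110, "rx": 0, "ry": 0, "rz": 1.263, "fingers": -1},
    {"x": -504, "y": -552, "z": -110, "rx": 0, "ry": 0, "rz": 1.263, "fingers": -1},
    {"x": -504, "y": -552, "z": -110, "rx": 0, "ry": 0, "rz": 1.263, "fingers": -1},
    {"x": -504, "y": -552, "z": -110, "rx": 0, "ry": 0, "rz": 1.263, "fingers": -1},
    {"x": -504, "y": -552, "z": -110, "rx": 0, "ry": 0, "rz": 1.263, "fingers": -1},
    {"x": -504, "y": -552, "z": -110, "rx": 0, "ry": 0, "rz": 1.263, "fingers": -1},
    {"x": -504, "y": -552, "z": -110, "rx": 0, "ry": 0, "rz": 1.263, "fingers": -1},
    {"x": -504, "y": -552, "z": -110, "rx": 0, "ry": 0, "rz": 1.263, "fingers": -1},
    {"x": -504, "y": -552, "z": -110, "rx": 0, "ry": 0, "rz": 1.263, "fingers": -1}
  ],
  "force": 25
}}

```text
time_s: 2.35
tool_pos: [0.5098, -0.0576, 0.3404]
tool_rot: [-180.0, -0.0, 90.2]
force: [0.4, -0.1, 0.1]
grip_width: 0.0867
grasp_force: 0.0
```

```bash
python3 - <<'E'
from h import *
c=cam('wrist'); save(c,'w2.png'); delta([.51,-.06,.34],90); np.savez('w2.npz',**c)
for n,X in [('tin',(.484,.045,.159)),('jar',(.485,-.025,.13)),('mill',(.486,-.097,.162)),('burn',(.544,-.062,.065))]: print(n,proj(c,[X]))
E
```

```text
at [ 0.5098 -0.0579  0.3404] [-1.7999e+02 -3.0000e-02  9.0140e+01] t 2.4 | d [-2.1  0.2  0.4] [-0.    -0.001  0.002]
tin [[233.57284268  68.92939853]]
jar [[237.66675486 136.52622188]]
mill [[237.8435085  206.34776344]]
burn [[284.77665476 157.4750923 ]]
```

View pics/w2.png

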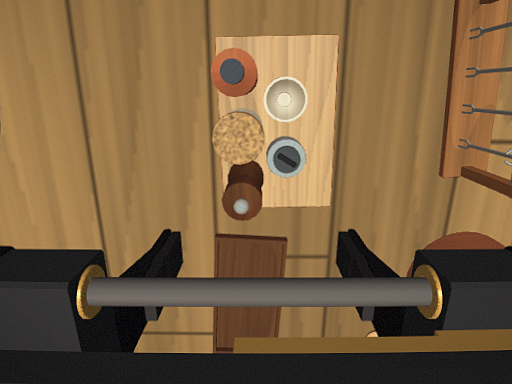

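The wrist view shows the tin cap at (232,71), jar lid (239,138), mill ball (241,206), burner (287,158) and bowl (285,99). Board corners are about (216,37), (338,36), (330,206), (222,208). I'll refine these with masks.

```bash
python3 - <<'E'
from h import *
c=dict(np.load('w2.npz')); im=c['image']; hsv=cv2.cvtColor(im,cv2.COLOR_RGB2HSV)
def comp(mask,seed,name,z):
    m=cv2.morphologyEx(mask.astype(np.uint8),cv2.MORPH_CLOSE,np.ones((5,5)))
    n,l,st,ce=cv2.connectedComponentsWithStats(m)
    k=l[seed[1],seed[0]]
    if k==0: print(name,'none',hsv[seed[1],seed[0]]);return
    cn=max(cv2.findContours((l==k).astype(np.uint8),0,1)[0],key=cv2.contourArea)
    e=cv2.fitEllipse(cv2.convexHull(cn)); p=cast(c,[e[0]],z)[0]
    print(name,np.round(e[0],1),np.round(e[1],1),st[k],p.round(4))
    return p
H,S,V=[hsv[...,i].astype(int) for i in range(3)]
print([hsv[y,x].tolist() for x,y in [(232,71),(220,60),(239,138),(241,206),(232,210),(287,150),(275,150),(285,85),(300,110),(310,80)]])
comp((S<90)&(V<120),(232,71),'tincap',.159)
comp((S>150)&(H<11)|((S<90)&(V<120)),(222,62),'tin(shoulder .131)',.131)
comp((S<70)&(V>110),(241,206),'millball',.156)
comp((S<75)&(V>60),(275,152),'burner rim?',.052)
comp((S<80),(285,99),'bowl rim',.05)
q=[(216,37),(338,36),(330,206),(222,208)]
print(cast(c,q,.016).round(3).tolist())
a=cv2.resize(im[20:235,190:350],None,fx=2.75,fy=2.75,interpolation=cv2.INTER_CUBIC)
cv2.imwrite('pics/w2z.png',a[:,:,::-1])
E
```

```text
[[117, 29, 88], [10, 160, 195], [17, 129, 210], [109, 40, 199], [10, 169, 89], [70, 9, 84], [76, 16, 180], [20, 62, 165], [20, 62, 182], [17, 109, 224]]
tincap [231.6  71. ] [23.8 25.5] [220  59  24  25 486] [0.482  0.0431 0.159 ]
tin(shoulder .131) [233.9  72.3] [45.8 48.6] [ 211   48   46   49 1756] [0.4822 0.0433 0.131 ]
millball [240.8 206.1] [14.6 15.4] [233 199  16  15 186] [ 0.4889 -0.099   0.156 ]
burner rim? [285.5 156.8] [39.2 41.3] [ 267  136   39   42 1229] [ 0.5461 -0.0636  0.052 ]
bowl rim [285.2  98.9] [44.1 45.6] [ 263   76   45   46 1590] [0.5437 0.0141 0.05  ]
[[0.45, 0.095, 0.016], [0.616, 0.097, 0.016], [0.622, -0.15, 0.016], [0.451, -0.153, 0.016]]
```

View pics/w2z.png

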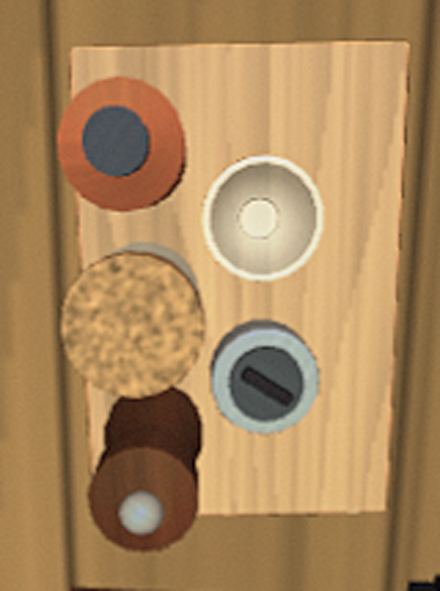

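Positions: tin (0.482,0.043), jar (~0.4855,-0.028), mill (0.489,-0.099), burner (~0.547,-0.065), tray centre (0.490,-0.323), plate (0.537,0.304). I'm taking the mill first.

Emit:
{"method": "drive_tool", "body": {
  "moves": [
    {"x": -41, "y": -21, "z": 60, "rx": 0, "ry": 0, "rz": 0, "fingers": -1},
    {"x": -41, "y": -21, "z": 120, "rx": 0, "ry": 0, "rz": 0, "fingers": -1},
    {"x": -41, "y": -21, "z": 150, "rx": 0, "ry": 0, "rz": 0, "fingers": -1},
    {"x": -41, "y": -21, "z": 180, "rx": 0, "ry": 0, "rz": 0, "fingers": -1},
    {"x": -41, "y": -21, "z": 205, "rx": 0, "ry": 0, "rz": 0, "fingers": -1},
    {"x": -41, "y": -21, "z": 220, "rx": 0, "ry": 0, "rz": 0, "fingers": -1},
    {"x": -41, "y": -21, "z": 227, "rx": 0, "ry": 0, "rz": 0, "fingers": -1},
    {"x": -41, "y": -21, "z": 227, "rx": 0, "ry": 0, "rz": 0, "fingers": -1},
    {"x": -41, "y": -21, "z": 227, "rx": 0, "ry": 0, "rz": 0, "fingers": -1}
  ]
}}

```text
time_s: 3.52
tool_pos: [0.4898, -0.1003, 0.1144]
tool_rot: [179.9, -0.0, 90.0]
force: [0.9, 0.4, -0.4]
grip_width: 0.0869
grasp_force: 0.0
```

```bash
python3 - <<'E'
from h import *
delta([.489,-.099,.113],90)
c=dict(np.load('w2.npz')); print('jar',cast(c,[(238.4,138)],.13).round(4),'burn',cast(c,[(286.4,158.2)],.052).round(4))
t=cam('top')
H,S,V=[a.astype(int) for a in cv2.split(cv2.cvtColor(t['image'],cv2.COLOR_RGB2HSV))]
for nm,m,seed,z in[('plate',(S<60)&(V>90),(140,204),.008),('lbowl',(S<80)&(V>80),(140,140),.05)]:
    n,l,st,ce=cv2.connectedComponentsWithStats(m.astype(np.uint8)); k=l[seed[1],seed[0]]
    print(nm,st[k],ce[k],cast(t,[ce[k]],z).round(4))
E
```

```text
at [ 0.4898 -0.1003  0.1144] [ 1.799e+02 -1.000e-02  9.001e+01] t 3.52 | d [ 1.3 -0.8  1.4] [ 0.002 -0.     0.   ]
jar [[ 0.4858 -0.0267  0.13  ]] burn [[ 0.5473 -0.0657  0.052 ]]
plate [131 188  32  31 786] [146.57251908 203.16412214] [[0.5394 0.3052 0.008 ]]
lbowl [134 120  29  36 691] [148.73516643 138.07670043] [[0.7178 0.2979 0.05  ]]
```

Emit:
{"method": "drive_tool", "body": {
  "moves": [
    {"x": 1, "y": -1, "z": 1, "rx": 0, "ry": 0, "rz": 0, "fingers": -1},
    {"x": 1, "y": -1, "z": 1, "rx": 0, "ry": 0, "rz": 0, "fingers": 1},
    {"x": 1, "y": -1, "z": 1, "rx": 0, "ry": 0, "rz": 0, "fingers": 1},
    {"x": 1, "y": -1, "z": 1, "rx": 0, "ry": 0, "rz": 0, "fingers": 1},
    {"x": 1, "y": -1, "z": 1, "rx": 0, "ry": 0, "rz": 0, "fingers": 1},
    {"x": 1, "y": -1, "z": 1, "rx": 0, "ry": 0, "rz": 0, "fingers": 1},
    {"x": 1, "y": -1, "z": 1, "rx": 0, "ry": 0, "rz": 0, "fingers": 1},
    {"x": 1, "y": -1, "z": 1, "rx": 0, "ry": 0, "rz": 0, "fingers": 1}
  ],
  "force": 25
}}

```text
time_s: 4.58
tool_pos: [0.4882, -0.0993, 0.1126]
tool_rot: [180.0, 0.0, 90.0]
force: [0.9, 0.4, -0.4]
grip_width: 0.0469
grasp_force: 25.0
```

Emit:
{"method": "drive_tool", "body": {
  "moves": [
    {"x": 0, "y": 0, "z": -15, "rx": 0, "ry": 0, "rz": 0, "fingers": 1},
    {"x": 0, "y": 0, "z": -45, "rx": 0, "ry": 0, "rz": 0, "fingers": 1},
    {"x": -20, "y": 0, "z": -60, "rx": 0, "ry": 0, "rz": 0, "fingers": 1},
    {"x": -60, "y": 0, "z": -60, "rx": 0, "ry": 0, "rz": 0, "fingers": 1},
    {"x": -110, "y": 0, "z": -60, "rx": 0, "ry": 0, "rz": 0, "fingers": 1},
    {"x": -160, "y": -1, "z": -60, "rx": 0, "ry": 0, "rz": 0, "fingers": 1},
    {"x": -210, "y": -1, "z": -60, "rx": 0, "ry": 0, "rz": 0, "fingers": 1},
    {"x": -255, "y": -1, "z": -60, "rx": 0, "ry": 0, "rz": 0, "fingers": 1},
    {"x": -285, "y": -1, "z": -60, "rx": 0, "ry": 0, "rz": 0, "fingers": 1},
    {"x": -296, "y": -1, "z": -60, "rx": 0, "ry": 0, "rz": 0, "fingers": 1},
    {"x": -296, "y": -1, "z": -45, "rx": 0, "ry": 0, "rz": 0, "fingers": 1},
    {"x": -296, "y": -1, "z": -20, "rx": 0, "ry": 0, "rz": 0, "fingers": 1},
    {"x": -296, "y": -1, "z": -3, "rx": 0, "ry": 0, "rz": 0, "fingers": 1},
    {"x": -296, "y": -1, "z": 5, "rx": 0, "ry": 0, "rz": 0, "fingers": 1},
    {"x": -296, "y": -1, "z": 8, "rx": 0, "ry": 0, "rz": 0, "fingers": 1},
    {"x": -296, "y": -1, "z": 8, "rx": 0, "ry": 0, "rz": 0, "fingers": 1},
    {"x": -296, "y": -1, "z": 8, "rx": 0, "ry": 0, "rz": 0, "fingers": 1}
  ]
}}

```text
time_s: 6.7
tool_pos: [0.4874, -0.3956, 0.1053]
tool_rot: [179.9, 0.0, 90.0]
force: [0.2, -0.2, -2.1]
grip_width: 0.0473
grasp_force: 25.0
```

```bash
python3 - <<'E'
from h import *
delta([.487,-.395,.103],90)
t=cam('top');s=cam('side')
v=np.vstack([cv2.resize(t['image'][150:270,190:450],(780,360),interpolation=2),cv2.resize(s['image'][90:230,160:485],(557,240),interpolation=2).copy()] if 0 else [cv2.resize(t['image'][160:260,200:430],(690,300),interpolation=2),cv2.resize(s['image'][95:195,180:410],(690,300),interpolation=2)])
cv2.imwrite('pics/a3.png',v[:,:,::-1])
E
```

```text
at [ 0.4874 -0.3956  0.1053] [1.7993e+02 3.0000e-02 9.0000e+01] t 6.7 | d [ 0.6 -0.4  2.3] [0.001 0.001 0.   ]
```

View pics/a3.png

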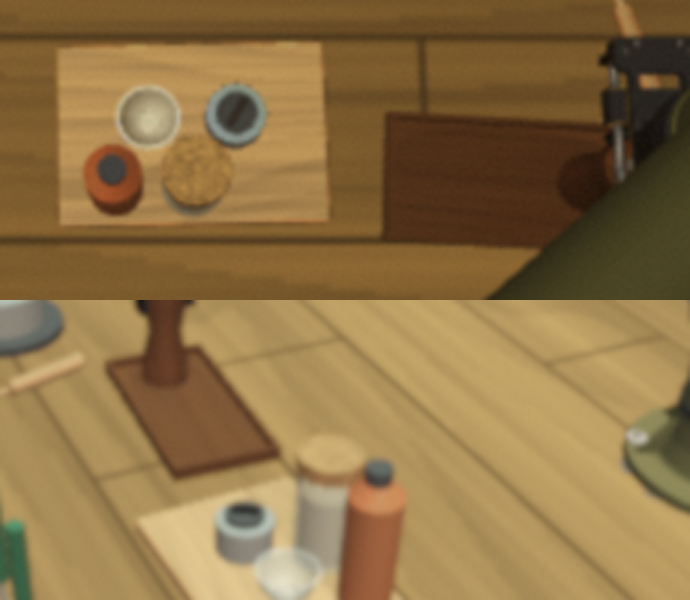

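The mill stands in the tray's far end, at about (165,380) in the side crop, still gripped and 1–2 mm above the floor. Lowering, releasing and lifting.

Emit:
{"method": "drive_tool", "body": {
  "moves": [
    {"x": 0, "y": 0, "z": 1, "rx": 0, "ry": 0, "rz": 0, "fingers": 1},
    {"x": 0, "y": 0, "z": 2, "rx": 0, "ry": 0, "rz": 0, "fingers": 1},
    {"x": 0, "y": 0, "z": 2, "rx": 0, "ry": 0, "rz": 0, "fingers": 1},
    {"x": 0, "y": 0, "z": 2, "rx": 0, "ry": 0, "rz": 0, "fingers": -1},
    {"x": 0, "y": 0, "z": 2, "rx": 0, "ry": 0, "rz": 0, "fingers": -1},
    {"x": 0, "y": 0, "z": 2, "rx": 0, "ry": 0, "rz": 0, "fingers": -1},
    {"x": 0, "y": 0, "z": 2, "rx": 0, "ry": 0, "rz": 0, "fingers": -1},
    {"x": 0, "y": 0, "z": -25, "rx": 0, "ry": 0, "rz": 0, "fingers": -1},
    {"x": 0, "y": 0, "z": -70, "rx": 0, "ry": 0, "rz": 0, "fingers": -1},
    {"x": 0, "y": 0, "z": -115, "rx": 0, "ry": 0, "rz": 0, "fingers": -1},
    {"x": 50, "y": 0, "z": -115, "rx": 0, "ry": 0, "rz": 0, "fingers": -1},
    {"x": 110, "y": 0, "z": -115, "rx": 0, "ry": 0, "rz": 0, "fingers": -1},
    {"x": 170, "y": 0, "z": -115, "rx": 0, "ry": 0, "rz": 0, "fingers": -1},
    {"x": 230, "y": -2, "z": -115, "rx": 0, "ry": 0, "rz": 0, "fingers": -1},
    {"x": 290, "y": -2, "z": -115, "rx": 0, "ry": 0, "rz": 0, "fingers": -1},
    {"x": 345, "y": -2, "z": -115, "rx": 0, "ry": 0, "rz": 0, "fingers": -1},
    {"x": 368, "y": -2, "z": -110, "rx": 0, "ry": 0, "rz": 0, "fingers": -1},
    {"x": 368, "y": -2, "z": -90, "rx": 0, "ry": 0, "rz": 0, "fingers": -1},
    {"x": 368, "y": -2, "z": -90, "rx": 0, "ry": 0, "rz": 0, "fingers": -1}
  ]
}}

```text
time_s: 9.18
tool_pos: [0.4839, -0.0273, 0.1936]
tool_rot: [-179.9, 0.0, 90.0]
force: [-0.2, -0.4, -0.4]
grip_width: 0.0872
grasp_force: 0.0
```

```bash
python3 - <<'E'
from h import *
delta([.4857,-.0273,.085],90)
E
```

```text
at [ 0.4839 -0.0273  0.1936] [-1.7986e+02  3.0000e-02  9.0010e+01] t 9.18 | d [  0.    2.  108.6] [-0.003  0.     0.   ]
```

Emit:
{"method": "drive_tool", "body": {
  "moves": [
    {"x": 0, "y": 1, "z": 40, "rx": 0, "ry": 0, "rz": 0, "fingers": -1},
    {"x": 0, "y": 1, "z": 75, "rx": 0, "ry": 0, "rz": 0, "fingers": -1},
    {"x": 0, "y": 1, "z": 98, "rx": 0, "ry": 0, "rz": 0, "fingers": -1},
    {"x": 0, "y": 1, "z": 108, "rx": 0, "ry": 0, "rz": 0, "fingers": -1},
    {"x": 0, "y": 1, "z": 108, "rx": 0, "ry": 0, "rz": 0, "fingers": -1},
    {"x": 0, "y": 1, "z": 108, "rx": 0, "ry": 0, "rz": 0, "fingers": -1},
    {"x": 0, "y": 1, "z": 108, "rx": 0, "ry": 0, "rz": 0, "fingers": 1},
    {"x": 0, "y": 1, "z": 108, "rx": 0, "ry": 0, "rz": 0, "fingers": 1},
    {"x": 0, "y": 1, "z": 108, "rx": 0, "ry": 0, "rz": 0, "fingers": 1},
    {"x": 0, "y": 1, "z": 108, "rx": 0, "ry": 0, "rz": 0, "fingers": 1},
    {"x": 0, "y": 1, "z": 108, "rx": 0, "ry": 0, "rz": 0, "fingers": 1},
    {"x": 0, "y": 1, "z": 108, "rx": 0, "ry": 0, "rz": 0, "fingers": 1}
  ],
  "force": 25
}}

```text
time_s: 10.68
tool_pos: [0.486, -0.0272, 0.0867]
tool_rot: [-180.0, -0.0, 90.0]
force: [-2.6, 0.4, 2.6]
grip_width: 0.0598
grasp_force: 25.0
```

Width reads 59.8 mm (glass is 58), so the pads may be touching the lid. I'll regrip a little lower.

Emit:
{"method": "drive_tool", "body": {
  "moves": [
    {"x": 0, "y": 0, "z": 0, "rx": 0, "ry": 0, "rz": 0, "fingers": -1},
    {"x": 0, "y": 0, "z": 0, "rx": 0, "ry": 0, "rz": 0, "fingers": -1},
    {"x": 0, "y": 0, "z": 0, "rx": 0, "ry": 0, "rz": 0, "fingers": -1},
    {"x": 0, "y": 0, "z": 4, "rx": 0, "ry": 0, "rz": 0, "fingers": -1},
    {"x": 0, "y": 0, "z": 4, "rx": 0, "ry": 0, "rz": 0, "fingers": -1},
    {"x": 0, "y": 0, "z": 4, "rx": 0, "ry": 0, "rz": 0, "fingers": 1},
    {"x": 0, "y": 0, "z": 4, "rx": 0, "ry": 0, "rz": 0, "fingers": 1},
    {"x": 0, "y": 0, "z": 4, "rx": 0, "ry": 0, "rz": 0, "fingers": 1},
    {"x": 0, "y": 0, "z": 4, "rx": 0, "ry": 0, "rz": 0, "fingers": 1},
    {"x": 0, "y": 0, "z": 4, "rx": 0, "ry": 0, "rz": 0, "fingers": 1},
    {"x": 0, "y": 0, "z": 4, "rx": 0, "ry": 0, "rz": 0, "fingers": 1}
  ]
}}

```text
time_s: 12.05
tool_pos: [0.486, -0.0273, 0.0826]
tool_rot: [-180.0, -0.0, 90.0]
force: [0.1, -0.2, 1.1]
grip_width: 0.0594
grasp_force: 25.0
```

Emit:
{"method": "drive_tool", "body": {
  "moves": [
    {"x": 0, "y": 0, "z": -15, "rx": 0, "ry": 0, "rz": 0, "fingers": 1},
    {"x": 0, "y": 0, "z": -45, "rx": 0, "ry": 0, "rz": 0, "fingers": 1},
    {"x": -20, "y": 0, "z": -60, "rx": 0, "ry": 0, "rz": 0, "fingers": 1},
    {"x": -60, "y": 0, "z": -60, "rx": 0, "ry": 0, "rz": 0, "fingers": 1},
    {"x": -110, "y": 2, "z": -60, "rx": 0, "ry": 0, "rz": 0, "fingers": 1},
    {"x": -160, "y": 4, "z": -60, "rx": 0, "ry": 0, "rz": 0, "fingers": 1},
    {"x": -210, "y": 4, "z": -60, "rx": 0, "ry": 0, "rz": 0, "fingers": 1},
    {"x": -255, "y": 4, "z": -60, "rx": 0, "ry": 0, "rz": 0, "fingers": 1},
    {"x": -285, "y": 4, "z": -60, "rx": 0, "ry": 0, "rz": 0, "fingers": 1},
    {"x": -296, "y": 4, "z": -60, "rx": 0, "ry": 0, "rz": 0, "fingers": 1},
    {"x": -296, "y": 4, "z": -45, "rx": 0, "ry": 0, "rz": 0, "fingers": 1},
    {"x": -296, "y": 4, "z": -20, "rx": 0, "ry": 0, "rz": 0, "fingers": 1},
    {"x": -296, "y": 4, "z": -3, "rx": 0, "ry": 0, "rz": 0, "fingers": 1},
    {"x": -296, "y": 4, "z": 5, "rx": 0, "ry": 0, "rz": 0, "fingers": 1},
    {"x": -296, "y": 4, "z": 8, "rx": 0, "ry": 0, "rz": 0, "fingers": 1},
    {"x": -296, "y": 4, "z": 9, "rx": 0, "ry": 0, "rz": 0, "fingers": 1},
    {"x": -296, "y": 4, "z": 9, "rx": 0, "ry": 0, "rz": 0, "fingers": 1},
    {"x": -296, "y": 4, "z": 9, "rx": 0, "ry": 0, "rz": 0, "fingers": 1}
  ]
}}

```text
time_s: 14.3
tool_pos: [0.4903, -0.3235, 0.074]
tool_rot: [179.9, 0.0, 90.0]
force: [-0.4, -0.5, -3.1]
grip_width: 0.0596
grasp_force: 25.1
```

Emit:
{"method": "drive_tool", "body": {
  "moves": [
    {"x": 0, "y": 0, "z": 1, "rx": 0, "ry": 0, "rz": 0, "fingers": 1},
    {"x": 0, "y": 0, "z": 1.5, "rx": 0, "ry": 0, "rz": 0, "fingers": 1},
    {"x": 0, "y": 0, "z": 1.5, "rx": 0, "ry": 0, "rz": 0, "fingers": -1},
    {"x": 0, "y": 0, "z": 1.5, "rx": 0, "ry": 0, "rz": 0, "fingers": -1},
    {"x": 0, "y": 0, "z": 1.5, "rx": 0, "ry": 0, "rz": 0, "fingers": -1},
    {"x": 0, "y": 0, "z": 1.5, "rx": 0, "ry": 0, "rz": 0, "fingers": -1},
    {"x": 0, "y": 0, "z": -25, "rx": 0, "ry": 0, "rz": 0, "fingers": -1},
    {"x": 0, "y": 0, "z": -75, "rx": 0, "ry": 0, "rz": 0, "fingers": -1},
    {"x": 0, "y": 0, "z": -130, "rx": 0, "ry": 0, "rz": 0, "fingers": -1},
    {"x": 50, "y": -2, "z": -130, "rx": 0, "ry": 0, "rz": 0, "fingers": -1},
    {"x": 110, "y": -4, "z": -130, "rx": 0, "ry": 0, "rz": 0, "fingers": -1},
    {"x": 170, "y": -6, "z": -130, "rx": 0, "ry": 0, "rz": 0, "fingers": -1},
    {"x": 230, "y": -8, "z": -130, "rx": 0, "ry": 0, "rz": 0, "fingers": -1},
    {"x": 290, "y": -8, "z": -130, "rx": 0, "ry": 0, "rz": 0, "fingers": -1},
    {"x": 345, "y": -8, "z": -130, "rx": 0, "ry": 0, "rz": 0, "fingers": -1},
    {"x": 366, "y": -8, "z": -125, "rx": 0, "ry": 0, "rz": 0, "fingers": -1},
    {"x": 366, "y": -8, "z": -120, "rx": 0, "ry": 0, "rz": 0, "fingers": -1},
    {"x": 366, "y": -8, "z": -120, "rx": 0, "ry": 0, "rz": 0, "fingers": -1}
  ]
}}

```text
time_s: 16.55
tool_pos: [0.4818, 0.0403, 0.193]
tool_rot: [-179.9, 0.1, 89.8]
force: [0.6, -0.2, 0.0]
grip_width: 0.0871
grasp_force: 0.0
```

```bash
python3 - <<'E'
from h import *
delta([.482,.0432,.1],90)
E
```

```text
at [0.4818 0.0403 0.193 ] [-1.7995e+02  7.0000e-02  8.9820e+01] t 16.55 | d [ 3.   0.2 93. ] [-0.001  0.001 -0.003]
```

Emit:
{"method": "drive_tool", "body": {
  "moves": [
    {"x": 1, "y": 0, "z": 30, "rx": 0, "ry": 0, "rz": 0, "fingers": -1},
    {"x": 1, "y": 0, "z": 65, "rx": 0, "ry": 0, "rz": 0, "fingers": -1},
    {"x": 1, "y": 0, "z": 85, "rx": 0, "ry": 0, "rz": 0, "fingers": -1},
    {"x": 1, "y": 0, "z": 92, "rx": 0, "ry": 0, "rz": 0, "fingers": -1},
    {"x": 1, "y": 0, "z": 92, "rx": 0, "ry": 0, "rz": 0, "fingers": -1},
    {"x": 1, "y": 0, "z": 92, "rx": 0, "ry": 0, "rz": 0, "fingers": -1},
    {"x": 1, "y": 0, "z": 92, "rx": 0, "ry": 0, "rz": 0, "fingers": 1},
    {"x": 1, "y": 0, "z": 92, "rx": 0, "ry": 0, "rz": 0, "fingers": 1},
    {"x": 1, "y": 0, "z": 92, "rx": 0, "ry": 0, "rz": 0, "fingers": 1},
    {"x": 1, "y": 0, "z": 92, "rx": 0, "ry": 0, "rz": 0, "fingers": 1},
    {"x": 1, "y": 0, "z": 92, "rx": 0, "ry": 0, "rz": 0, "fingers": 1},
    {"x": 1, "y": 0, "z": 92, "rx": 0, "ry": 0, "rz": 0, "fingers": 1},
    {"x": 1, "y": 0, "z": 92, "rx": 0, "ry": 0, "rz": 0, "fingers": 1}
  ],
  "force": 25
}}

```text
time_s: 18.18
tool_pos: [0.4821, 0.0437, 0.1016]
tool_rot: [180.0, -0.0, 90.0]
force: [0.3, -0.4, -0.1]
grip_width: 0.0496
grasp_force: 25.0
```

Emit:
{"method": "drive_tool", "body": {
  "moves": [
    {"x": 0, "y": 0, "z": -15, "rx": 0, "ry": 0, "rz": 0, "fingers": 1},
    {"x": 0, "y": 0, "z": -45, "rx": 0, "ry": 0, "rz": 0, "fingers": 1},
    {"x": -20, "y": 0, "z": -60, "rx": 0, "ry": 0, "rz": 0, "fingers": 1},
    {"x": -60, "y": 3, "z": -60, "rx": 0, "ry": 0, "rz": 0, "fingers": 1},
    {"x": -110, "y": 5, "z": -60, "rx": 0, "ry": 0, "rz": 0, "fingers": 1},
    {"x": -160, "y": 8, "z": -60, "rx": 0, "ry": 0, "rz": 0, "fingers": 1},
    {"x": -210, "y": 11, "z": -60, "rx": 0, "ry": 0, "rz": 0, "fingers": 1},
    {"x": -255, "y": 11, "z": -60, "rx": 0, "ry": 0, "rz": 0, "fingers": 1},
    {"x": -285, "y": 11, "z": -60, "rx": 0, "ry": 0, "rz": 0, "fingers": 1},
    {"x": -295, "y": 11, "z": -60, "rx": 0, "ry": 0, "rz": 0, "fingers": 1},
    {"x": -295, "y": 11, "z": -45, "rx": 0, "ry": 0, "rz": 0, "fingers": 1},
    {"x": -295, "y": 11, "z": -20, "rx": 0, "ry": 0, "rz": 0, "fingers": 1},
    {"x": -295, "y": 11, "z": -3, "rx": 0, "ry": 0, "rz": 0, "fingers": 1},
    {"x": -295, "y": 11, "z": 5, "rx": 0, "ry": 0, "rz": 0, "fingers": 1},
    {"x": -295, "y": 11, "z": 8, "rx": 0, "ry": 0, "rz": 0, "fingers": 1},
    {"x": -295, "y": 11, "z": 9, "rx": 0, "ry": 0, "rz": 0, "fingers": 1},
    {"x": -295, "y": 11, "z": 9, "rx": 0, "ry": 0, "rz": 0, "fingers": 1},
    {"x": -295, "y": 11, "z": 9, "rx": 0, "ry": 0, "rz": 0, "fingers": 1}
  ]
}}

```text
time_s: 20.42
tool_pos: [0.4934, -0.2515, 0.093]
tool_rot: [179.9, 0.0, 90.0]
force: [0.9, 0.7, -2.6]
grip_width: 0.0497
grasp_force: 25.0
```

Emit:
{"method": "drive_tool", "body": {
  "moves": [
    {"x": 0, "y": 0, "z": 1, "rx": 0, "ry": 0, "rz": 0, "fingers": 1},
    {"x": 0, "y": 0, "z": 1.5, "rx": 0, "ry": 0, "rz": 0, "fingers": 1},
    {"x": 0, "y": 0, "z": 1.5, "rx": 0, "ry": 0, "rz": 0, "fingers": -1},
    {"x": 0, "y": 0, "z": 1.5, "rx": 0, "ry": 0, "rz": 0, "fingers": -1},
    {"x": 0, "y": 0, "z": 1.5, "rx": 0, "ry": 0, "rz": 0, "fingers": -1},
    {"x": 0, "y": 0, "z": 1.5, "rx": 0, "ry": 0, "rz": 0, "fingers": -1},
    {"x": 0, "y": 0, "z": -25, "rx": 0, "ry": 0, "rz": 0, "fingers": -1},
    {"x": 0, "y": 0, "z": -75, "rx": 0, "ry": 0, "rz": 0, "fingers": -1},
    {"x": 0, "y": 0, "z": -130, "rx": 0, "ry": 0, "rz": 0, "fingers": -1},
    {"x": 40, "y": 20, "z": -150, "rx": 0, "ry": 0, "rz": 0, "fingers": -1},
    {"x": 90, "y": 40, "z": -150, "rx": 0, "ry": 0, "rz": 0, "fingers": -1},
    {"x": 135, "y": 50, "z": -150, "rx": 0, "ry": 0, "rz": 0, "fingers": -1},
    {"x": 150, "y": 53, "z": -150, "rx": 0, "ry": 0, "rz": 0, "fingers": -1},
    {"x": 150, "y": 53, "z": -150, "rx": 0, "ry": 0, "rz": 0, "fingers": -1},
    {"x": 150, "y": 53, "z": -150, "rx": 0, "ry": 0, "rz": 0, "fingers": -1}
  ]
}}

```text
time_s: 22.3
tool_pos: [0.5455, -0.1037, 0.2427]
tool_rot: [180.0, 0.0, 89.8]
force: [-0.1, 0.2, 0.9]
grip_width: 0.0867
grasp_force: 0.0
```

```bash
python3 - <<'E'
from h import *
w=cam('wrist');t=cam('top');s=cam('side')
np.savez('w4.npz',**w)
H,S,V=[a.astype(int) for a in cv2.split(cv2.cvtColor(w['image'],cv2.COLOR_RGB2HSV))]
print(proj(w,[(.547,-.065,.052),(.5437,.0141,.05)]))
for z,X in((.052,(.547,-.065)),(.05,(.5437,.0141))):
    u=proj(w,[(*X,z)])[0]; m=((S<75)&(V>40)).astype(np.uint8); m[230:]=0
    n,l,st,ce=cv2.connectedComponentsWithStats(cv2.morphologyEx(m,cv2.MORPH_CLOSE,np.ones((5,5)))); k=l[int(u[1]),int(u[0])]
    cn=cv2.findContours((l==k).astype(np.uint8),0,1)[0][0]; e=cv2.fitEllipse(cv2.convexHull(cn)); print(st[k],e,cast(w,[e[0]],z).round(4))
delta([.547,-.0655,.031],90)
f=lambda i:cv2.resize(i,(396,297),interpolation=2)
v=np.vstack([np.hstack([cv2.resize(t['image'][150:270,270:430],(396,297),interpolation=2),cv2.resize(s['image'][95:215,180:340],(396,297),interpolation=2)]),np.hstack([f(w['image']),f(w['image'][:192,160:416])])])
cv2.imwrite('pics/a4.png',v[:,:,::-1])
E
```

```text
[[260.79308581 133.15668485]
 [257.3244169   53.33627309]]
[ 236  107   51   53 2123] ((260.8343811035156, 133.13328552246094), (51.06782913208008, 52.60337829589844), 178.16055297851562) [[ 0.547 -0.065  0.052]]
[ 229   22   58   63 2875] ((257.5655212402344, 53.21065139770508), (58.254425048828125, 62.612327575683594), 178.627197265625) [[0.5439 0.0142 0.05  ]]
at [ 0.5456 -0.1032  0.2427] [1.7999e+02 1.0000e-02 8.9820e+01] t 22.45 | d [ 37.8   1.2 211.7] [ 0.     0.    -0.003]
```

View pics/a4.png

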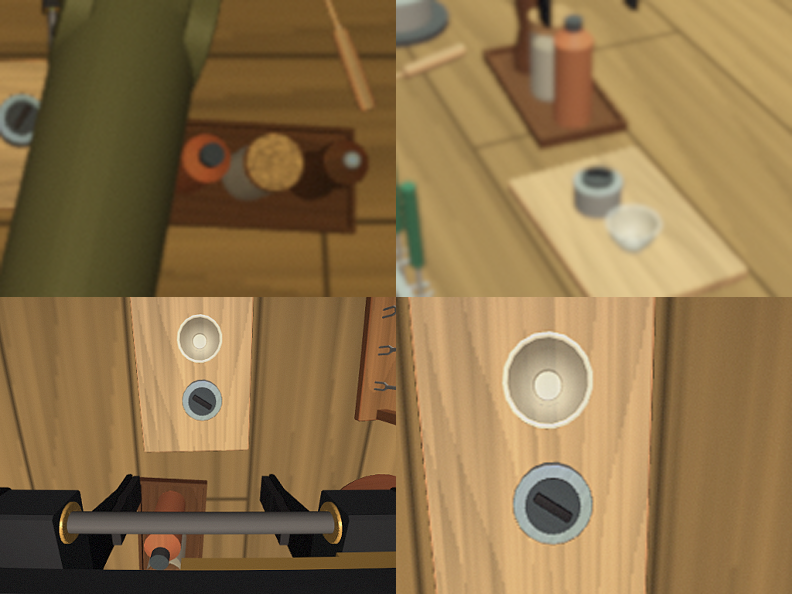

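All three stand upright in the tray (top crop, row at about y=165). The burner is at (0.547,-0.065), matching the earlier estimate. Grasping it.

Emit:
{"method": "drive_tool", "body": {
  "moves": [
    {"x": 38, "y": 1, "z": 40, "rx": 0, "ry": 0, "rz": 0, "fingers": -1},
    {"x": 38, "y": 1, "z": 90, "rx": 0, "ry": 0, "rz": 0, "fingers": -1},
    {"x": 38, "y": 1, "z": 135, "rx": 0, "ry": 0, "rz": 0, "fingers": -1},
    {"x": 38, "y": 1, "z": 170, "rx": 0, "ry": 0, "rz": 0, "fingers": -1},
    {"x": 38, "y": 1, "z": 195, "rx": 0, "ry": 0, "rz": 0, "fingers": -1},
    {"x": 38, "y": 1, "z": 208, "rx": 0, "ry": 0, "rz": 0, "fingers": -1},
    {"x": 38, "y": 1, "z": 211, "rx": 0, "ry": 0, "rz": 0, "fingers": -1},
    {"x": 38, "y": 1, "z": 211, "rx": 0, "ry": 0, "rz": 0, "fingers": -1},
    {"x": 38, "y": 1, "z": 211, "rx": 0, "ry": 0, "rz": 0, "fingers": -1},
    {"x": 38, "y": 1, "z": 211, "rx": 0, "ry": 0, "rz": 0, "fingers": 1},
    {"x": 38, "y": 1, "z": 211, "rx": 0, "ry": 0, "rz": 0, "fingers": 1},
    {"x": 38, "y": 1, "z": 211, "rx": 0, "ry": 0, "rz": 0, "fingers": 1},
    {"x": 38, "y": 1, "z": 211, "rx": 0, "ry": 0, "rz": 0, "fingers": 1},
    {"x": 38, "y": 1, "z": 211, "rx": 0, "ry": 0, "rz": 0, "fingers": 1},
    {"x": 38, "y": 1, "z": 211, "rx": 0, "ry": 0, "rz": 0, "fingers": 1}
  ],
  "force": 25
}}

```text
time_s: 24.32
tool_pos: [0.5472, -0.0632, 0.0316]
tool_rot: [180.0, -0.0, 90.0]
force: [0.7, 0.3, 0.2]
grip_width: 0.0556
grasp_force: 25.0
```

Emit:
{"method": "drive_tool", "body": {
  "moves": [
    {"x": 0, "y": 0, "z": -20, "rx": 0, "ry": 0, "rz": 0, "fingers": 1},
    {"x": 0, "y": 0, "z": -60, "rx": 0, "ry": 0, "rz": 0, "fingers": 1},
    {"x": 0, "y": 0, "z": -100, "rx": 0, "ry": 0, "rz": 0, "fingers": 1},
    {"x": 20, "y": 0, "z": -130, "rx": 0, "ry": 0, "rz": 0, "fingers": 1},
    {"x": 60, "y": 0, "z": -130, "rx": 0, "ry": 0, "rz": 0, "fingers": 1},
    {"x": 110, "y": 0, "z": -130, "rx": 0, "ry": 0, "rz": 0, "fingers": 1},
    {"x": 160, "y": 0, "z": -130, "rx": 0, "ry": 0, "rz": 0, "fingers": 1},
    {"x": 210, "y": 0, "z": -130, "rx": 0, "ry": 0, "rz": 0, "fingers": 1},
    {"x": 255, "y": 0, "z": -130, "rx": 0, "ry": 0, "rz": 0, "fingers": 1},
    {"x": 280, "y": 0, "z": -130, "rx": 0, "ry": 0, "rz": 0, "fingers": 1},
    {"x": 285, "y": 0, "z": -130, "rx": 0, "ry": 0, "rz": 0, "fingers": 1},
    {"x": 285, "y": 0, "z": -130, "rx": 0, "ry": 0, "rz": 0, "fingers": 1},
    {"x": 285, "y": 0, "z": -130, "rx": 0, "ry": 0, "rz": 0, "fingers": 1}
  ]
}}

```text
time_s: 25.95
tool_pos: [0.5475, 0.2191, 0.1618]
tool_rot: [180.0, 0.0, 89.8]
force: [1.1, 0.7, -2.1]
grip_width: 0.0554
grasp_force: 25.0
```

```bash
python3 - <<'E'
from h import *
w=cam('wrist'); save(w,'w5.png')
H,S,V=[a.astype(int) for a in cv2.split(cv2.cvtColor(w['image'],cv2.COLOR_RGB2HSV))]
m=((S<70)&(V>80)).astype(np.uint8); m[235:]=0
n,l,st,ce=cv2.connectedComponentsWithStats(cv2.morphologyEx(m,cv2.MORPH_CLOSE,np.ones((7,7))))
u=proj(w,[(.538,.305,.008)])[0];print(u)
for k in range(1,n):
    if st[k][4]>800:
        cn=max(cv2.findContours((l==k).astype(np.uint8),0,1)[0],key=cv2.contourArea); e=cv2.fitEllipse(cv2.convexHull(cn)); p=cast(w,[e[0]],.008)[0]; print(st[k],e,p.round(4))
delta([.538,.305,.023],90)
E
```

```text
[248.69181175  86.31480539]
[  402     0   110   149 12842] ((479.8737487792969, 73.38024139404297), (133.76223754882812, 167.43846130371094), 49.791316986083984) [0.7493 0.3169 0.008 ]
[ 201   36   98  103 7844] ((249.2196044921875, 87.16787719726562), (97.58055114746094, 102.16302490234375), 175.59271240234375) [0.5385 0.3043 0.008 ]
[ 213  202   93   33 2312] ((259.046142578125, 243.09085083007812), (83.75569915771484, 94.79693603515625), 91.37332916259766) [0.5468 0.1472 0.008 ]
at [0.5475 0.2194 0.1618] [1.7999e+02 2.0000e-02 8.9820e+01] t 26.0 | d [ 85.6  -9.8 138.7] [ 0.     0.    -0.003]
```

View pics/w5.png

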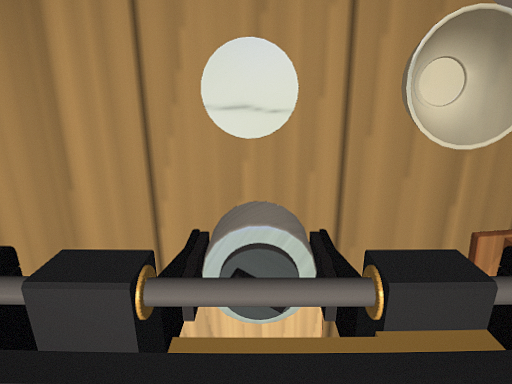

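The wrist view shows the plate at pixel (249,87), giving (0.5385,0.3043). The burner is in the gripper and the large bowl is clear on the right.

Emit:
{"method": "drive_tool", "body": {
  "moves": [
    {"x": 30, "y": -3, "z": 0, "rx": 0, "ry": 0, "rz": 0, "fingers": 1},
    {"x": 65, "y": -7, "z": 20, "rx": 0, "ry": 0, "rz": 0, "fingers": 1},
    {"x": 85, "y": -9, "z": 60, "rx": 0, "ry": 0, "rz": 0, "fingers": 1},
    {"x": 85, "y": -9, "z": 95, "rx": 0, "ry": 0, "rz": 0, "fingers": 1},
    {"x": 85, "y": -9, "z": 120, "rx": 0, "ry": 0, "rz": 0, "fingers": 1},
    {"x": 85, "y": -9, "z": 130, "rx": 0, "ry": 0, "rz": 0, "fingers": 1},
    {"x": 85, "y": -9, "z": 134, "rx": 0, "ry": 0, "rz": 0, "fingers": 1},
    {"x": 85, "y": -9, "z": 134, "rx": 0, "ry": 0, "rz": 0, "fingers": 1},
    {"x": 85, "y": -9, "z": 134, "rx": 0, "ry": 0, "rz": 0, "fingers": 1}
  ]
}}

```text
time_s: 27.12
tool_pos: [0.5388, 0.3071, 0.0288]
tool_rot: [179.9, -0.1, 90.0]
force: [-0.7, 0.1, -3.1]
grip_width: 0.0555
grasp_force: 25.0
```

Emit:
{"method": "drive_tool", "body": {
  "moves": [
    {"x": -1, "y": 0, "z": 3, "rx": 0, "ry": 0, "rz": 0, "fingers": 1},
    {"x": -1, "y": 0, "z": 5, "rx": 0, "ry": 0, "rz": 0, "fingers": 1},
    {"x": -1, "y": 0, "z": 5, "rx": 0, "ry": 0, "rz": 0, "fingers": 1},
    {"x": -1, "y": 0, "z": 5, "rx": 0, "ry": 0, "rz": 0, "fingers": -1},
    {"x": -1, "y": 0, "z": 5, "rx": 0, "ry": 0, "rz": 0, "fingers": -1},
    {"x": -1, "y": 0, "z": 5, "rx": 0, "ry": 0, "rz": 0, "fingers": -1},
    {"x": -1, "y": 0, "z": 5, "rx": 0, "ry": 0, "rz": 0, "fingers": -1},
    {"x": -1, "y": 0, "z": -30, "rx": 0, "ry": 0, "rz": 0, "fingers": -1},
    {"x": -1, "y": 0, "z": -80, "rx": 0, "ry": 0, "rz": 0, "fingers": -1},
    {"x": -1, "y": 0, "z": -135, "rx": 0, "ry": 0, "rz": 0, "fingers": -1},
    {"x": -40, "y": 0, "z": -175, "rx": 0, "ry": 0, "rz": 0, "fingers": -1},
    {"x": -85, "y": 0, "z": -175, "rx": 0, "ry": 0, "rz": 0, "fingers": -1},
    {"x": -95, "y": 0, "z": -175, "rx": 0, "ry": 0, "rz": 0, "fingers": -1},
    {"x": -95, "y": 0, "z": -175, "rx": 0, "ry": 0, "rz": 0, "fingers": -1}
  ]
}}

```text
time_s: 28.88
tool_pos: [0.538, 0.2114, 0.2025]
tool_rot: [-180.0, -0.1, 89.9]
force: [-1.0, 0.3, -0.5]
grip_width: 0.087
grasp_force: 0.0
```

```bash
python3 - <<'E'
from h import *
w=cam('wrist'); save(w,'w6.png')
H,S,V=[a.astype(int) for a in cv2.split(cv2.cvtColor(w['image'],cv2.COLOR_RGB2HSV))]
print('disc proj expected', proj(w,[(.5385,.3043,.044)]))
m=((V<130)&(S<60)).astype(np.uint8); m[235:]=0
n,l,st,ce=cv2.connectedComponentsWithStats(cv2.morphologyEx(m,cv2.MORPH_CLOSE,np.ones((5,5))))
for k in range(1,n):
    if 300<st[k][4]<6000: print(st[k],ce[k],cast(w,[ce[k]],.05)[0].round(4))
delta([.4934,-.2515,.0916],90)
E
```

```text
disc proj expected [[260.05181013  78.70336595]]
[473   0  39  21 493] [495.96754564   7.90060852] [0.7431 0.364  0.05  ]
[ 239   59   41   44 1428] [259.07282913  80.33123249] [0.5376 0.3027 0.05  ]
at [0.5377 0.2128 0.2023] [-1.7997e+02 -4.0000e-02  9.0040e+01] t 28.93 | d [-464.3  -44.6  110.3] [-0.    -0.001  0.001]
```

View pics/w6.png

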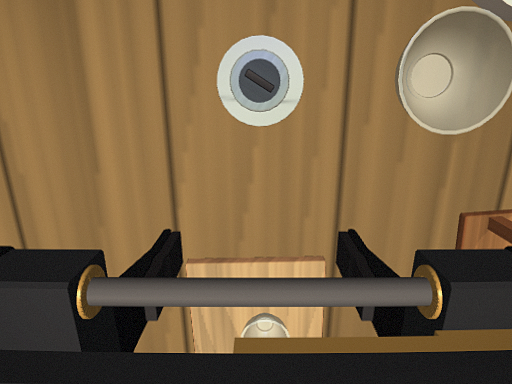

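The burner stands centred on the plate (disc at (259,80), within about 2 mm of its centre), and the large bowl has not moved. Now the tin goes back.

Emit:
{"method": "drive_tool", "body": {
  "moves": [
    {"x": -50, "y": -5, "z": -5, "rx": 0, "ry": 0, "rz": 0, "fingers": -1},
    {"x": -110, "y": -11, "z": -5, "rx": 0, "ry": 0, "rz": 0, "fingers": -1},
    {"x": -170, "y": -17, "z": -5, "rx": 0, "ry": 0, "rz": 0, "fingers": -1},
    {"x": -230, "y": -23, "z": -5, "rx": 0, "ry": 0, "rz": 0, "fingers": -1},
    {"x": -290, "y": -29, "z": -5, "rx": 0, "ry": 0, "rz": 0, "fingers": -1},
    {"x": -350, "y": -35, "z": -5, "rx": 0, "ry": 0, "rz": 0, "fingers": -1},
    {"x": -410, "y": -40, "z": -5, "rx": 0, "ry": 0, "rz": 0, "fingers": -1},
    {"x": -450, "y": -45, "z": -5, "rx": 0, "ry": 0, "rz": 0, "fingers": -1},
    {"x": -465, "y": -45, "z": 0, "rx": 0, "ry": 0, "rz": 0, "fingers": -1},
    {"x": -465, "y": -45, "z": 0, "rx": 0, "ry": 0, "rz": 0, "fingers": -1},
    {"x": -465, "y": -45, "z": 30, "rx": 0, "ry": 0, "rz": 0, "fingers": -1},
    {"x": -465, "y": -45, "z": 70, "rx": 0, "ry": 0, "rz": 0, "fingers": -1},
    {"x": -465, "y": -45, "z": 100, "rx": 0, "ry": 0, "rz": 0, "fingers": -1},
    {"x": -465, "y": -45, "z": 110, "rx": 0, "ry": 0, "rz": 0, "fingers": -1},
    {"x": -465, "y": -45, "z": 110, "rx": 0, "ry": 0, "rz": 0, "fingers": -1},
    {"x": -465, "y": -45, "z": 110, "rx": 0, "ry": 0, "rz": 0, "fingers": -1}
  ]
}}

```text
time_s: 30.92
tool_pos: [0.4942, -0.2533, 0.0938]
tool_rot: [179.9, 0.0, 90.0]
force: [-0.4, 0.3, -0.5]
grip_width: 0.0871
grasp_force: 0.0
```

Emit:
{"method": "drive_tool", "body": {
  "moves": [
    {"x": 1.5, "y": -1, "z": 2, "rx": 0, "ry": 0, "rz": 0, "fingers": -1},
    {"x": 1.5, "y": -1, "z": 2, "rx": 0, "ry": 0, "rz": 0, "fingers": -1},
    {"x": 1.5, "y": -1, "z": 2, "rx": 0, "ry": 0, "rz": 0, "fingers": 1},
    {"x": 1.5, "y": -1, "z": 2, "rx": 0, "ry": 0, "rz": 0, "fingers": 1},
    {"x": 1.5, "y": -1, "z": 2, "rx": 0, "ry": 0, "rz": 0, "fingers": 1},
    {"x": 1.5, "y": -1, "z": 2, "rx": 0, "ry": 0, "rz": 0, "fingers": 1},
    {"x": 1.5, "y": -1, "z": 2, "rx": 0, "ry": 0, "rz": 0, "fingers": 1},
    {"x": 1.5, "y": -1, "z": 2, "rx": 0, "ry": 0, "rz": 0, "fingers": 1},
    {"x": 1.5, "y": -1, "z": 2, "rx": 0, "ry": 0, "rz": 0, "fingers": 1}
  ]
}}

```text
time_s: 32.05
tool_pos: [0.4923, -0.2518, 0.0906]
tool_rot: [180.0, 0.0, 90.0]
force: [1.6, 0.2, 0.0]
grip_width: 0.0495
grasp_force: 24.9
```

Emit:
{"method": "drive_tool", "body": {
  "moves": [
    {"x": 0, "y": 0, "z": -15, "rx": 0, "ry": 0, "rz": 0, "fingers": 1},
    {"x": 0, "y": 0, "z": -45, "rx": 0, "ry": 0, "rz": 0, "fingers": 1},
    {"x": 20, "y": 0, "z": -60, "rx": 0, "ry": 0, "rz": 0, "fingers": 1},
    {"x": 60, "y": -3, "z": -60, "rx": 0, "ry": 0, "rz": 0, "fingers": 1},
    {"x": 110, "y": -5, "z": -60, "rx": 0, "ry": 0, "rz": 0, "fingers": 1},
    {"x": 160, "y": -8, "z": -60, "rx": 0, "ry": 0, "rz": 0, "fingers": 1},
    {"x": 210, "y": -10, "z": -60, "rx": 0, "ry": 0, "rz": 0, "fingers": 1},
    {"x": 255, "y": -10, "z": -60, "rx": 0, "ry": 0, "rz": 0, "fingers": 1},
    {"x": 285, "y": -10, "z": -60, "rx": 0, "ry": 0, "rz": 0, "fingers": 1},
    {"x": 295, "y": -10, "z": -60, "rx": 0, "ry": 0, "rz": 0, "fingers": 1},
    {"x": 295, "y": -10, "z": -50, "rx": 0, "ry": 0, "rz": 0, "fingers": 1},
    {"x": 295, "y": -10, "z": -30, "rx": 0, "ry": 0, "rz": 0, "fingers": 1},
    {"x": 295, "y": -10, "z": -18, "rx": 0, "ry": 0, "rz": 0, "fingers": 1},
    {"x": 295, "y": -10, "z": -13, "rx": 0, "ry": 0, "rz": 0, "fingers": 1},
    {"x": 295, "y": -10, "z": -12, "rx": 0, "ry": 0, "rz": 0, "fingers": 1},
    {"x": 295, "y": -10, "z": -12, "rx": 0, "ry": 0, "rz": 0, "fingers": 1},
    {"x": 295, "y": -10, "z": -12, "rx": 0, "ry": 0, "rz": 0, "fingers": 1},
    {"x": 295, "y": -10, "z": -12, "rx": 0, "ry": 0, "rz": 0, "fingers": 1}
  ]
}}

```text
time_s: 34.3
tool_pos: [0.4823, 0.0434, 0.1029]
tool_rot: [180.0, -0.0, 90.0]
force: [-0.1, -0.7, -2.1]
grip_width: 0.0496
grasp_force: 24.9
```

Emit:
{"method": "drive_tool", "body": {
  "moves": [
    {"x": 0, "y": 0, "z": 1, "rx": 0, "ry": 0, "rz": 0, "fingers": 1},
    {"x": 0, "y": 0, "z": 2, "rx": 0, "ry": 0, "rz": 0, "fingers": 1},
    {"x": 0, "y": 0, "z": 2, "rx": 0, "ry": 0, "rz": 0, "fingers": 1},
    {"x": 0, "y": 0, "z": 2, "rx": 0, "ry": 0, "rz": 0, "fingers": -1},
    {"x": 0, "y": 0, "z": 2, "rx": 0, "ry": 0, "rz": 0, "fingers": -1},
    {"x": 0, "y": 0, "z": 2, "rx": 0, "ry": 0, "rz": 0, "fingers": -1},
    {"x": 0, "y": 0, "z": 2, "rx": 0, "ry": 0, "rz": 0, "fingers": -1},
    {"x": 0, "y": 0, "z": -25, "rx": 0, "ry": 0, "rz": 0, "fingers": -1},
    {"x": 0, "y": 0, "z": -70, "rx": 0, "ry": 0, "rz": 0, "fingers": -1},
    {"x": 0, "y": 0, "z": -100, "rx": 0, "ry": 0, "rz": 0, "fingers": -1},
    {"x": -50, "y": 1, "z": -100, "rx": 0, "ry": 0, "rz": 0, "fingers": -1},
    {"x": -110, "y": 3, "z": -100, "rx": 0, "ry": 0, "rz": 0, "fingers": -1},
    {"x": -170, "y": 5, "z": -100, "rx": 0, "ry": 0, "rz": 0, "fingers": -1},
    {"x": -230, "y": 7, "z": -100, "rx": 0, "ry": 0, "rz": 0, "fingers": -1},
    {"x": -290, "y": 8, "z": -100, "rx": 0, "ry": 0, "rz": 0, "fingers": -1},
    {"x": -345, "y": 8, "z": -100, "rx": 0, "ry": 0, "rz": 0, "fingers": -1},
    {"x": -367, "y": 8, "z": -95, "rx": 0, "ry": 0, "rz": 0, "fingers": -1},
    {"x": -367, "y": 8, "z": -90, "rx": 0, "ry": 0, "rz": 0, "fingers": -1},
    {"x": -367, "y": 8, "z": -90, "rx": 0, "ry": 0, "rz": 0, "fingers": -1}
  ]
}}

```text
time_s: 36.67
tool_pos: [0.4902, -0.3222, 0.1919]
tool_rot: [-179.9, -0.1, 90.1]
force: [-0.0, 0.6, -0.8]
grip_width: 0.0868
grasp_force: 0.0
```

Emit:
{"method": "drive_tool", "body": {
  "moves": [
    {"x": 0, "y": 0, "z": 40, "rx": 0, "ry": 0, "rz": 0, "fingers": -1},
    {"x": 0, "y": 0, "z": 80, "rx": 0, "ry": 0, "rz": 0, "fingers": -1},
    {"x": 0, "y": 0, "z": 108, "rx": 0, "ry": 0, "rz": 0, "fingers": -1},
    {"x": 0, "y": 0, "z": 118, "rx": 0, "ry": 0, "rz": 0, "fingers": -1},
    {"x": 0, "y": 0, "z": 119, "rx": 0, "ry": 0, "rz": 0, "fingers": -1},
    {"x": 0, "y": 0, "z": 119, "rx": 0, "ry": 0, "rz": 0, "fingers": -1},
    {"x": 0, "y": 0, "z": 119, "rx": 0, "ry": 0, "rz": 0, "fingers": 1},
    {"x": 0, "y": 0, "z": 119, "rx": 0, "ry": 0, "rz": 0, "fingers": 1},
    {"x": 0, "y": 0, "z": 119, "rx": 0, "ry": 0, "rz": 0, "fingers": 1},
    {"x": 0, "y": 0, "z": 119, "rx": 0, "ry": 0, "rz": 0, "fingers": 1},
    {"x": 0, "y": 0, "z": 119, "rx": 0, "ry": 0, "rz": 0, "fingers": 1},
    {"x": 0, "y": 0, "z": 119, "rx": 0, "ry": 0, "rz": 0, "fingers": 1}
  ]
}}

```text
time_s: 38.17
tool_pos: [0.49, -0.3239, 0.0737]
tool_rot: [180.0, -0.0, 90.0]
force: [-1.1, 0.3, 1.3]
grip_width: 0.0593
grasp_force: 25.0
```

Emit:
{"method": "drive_tool", "body": {
  "moves": [
    {"x": 0, "y": 0, "z": -15, "rx": 0, "ry": 0, "rz": 0, "fingers": 1},
    {"x": 0, "y": 0, "z": -45, "rx": 0, "ry": 0, "rz": 0, "fingers": 1},
    {"x": 20, "y": 0, "z": -70, "rx": 0, "ry": 0, "rz": 0, "fingers": 1},
    {"x": 60, "y": 0, "z": -70, "rx": 0, "ry": 0, "rz": 0, "fingers": 1},
    {"x": 110, "y": -2, "z": -70, "rx": 0, "ry": 0, "rz": 0, "fingers": 1},
    {"x": 160, "y": -3, "z": -70, "rx": 0, "ry": 0, "rz": 0, "fingers": 1},
    {"x": 210, "y": -4, "z": -70, "rx": 0, "ry": 0, "rz": 0, "fingers": 1},
    {"x": 255, "y": -4, "z": -70, "rx": 0, "ry": 0, "rz": 0, "fingers": 1},
    {"x": 285, "y": -4, "z": -70, "rx": 0, "ry": 0, "rz": 0, "fingers": 1},
    {"x": 296, "y": -4, "z": -70, "rx": 0, "ry": 0, "rz": 0, "fingers": 1},
    {"x": 296, "y": -4, "z": -65, "rx": 0, "ry": 0, "rz": 0, "fingers": 1},
    {"x": 296, "y": -4, "z": -40, "rx": 0, "ry": 0, "rz": 0, "fingers": 1},
    {"x": 296, "y": -4, "z": -22, "rx": 0, "ry": 0, "rz": 0, "fingers": 1},
    {"x": 296, "y": -4, "z": -14, "rx": 0, "ry": 0, "rz": 0, "fingers": 1},
    {"x": 296, "y": -4, "z": -12, "rx": 0, "ry": 0, "rz": 0, "fingers": 1},
    {"x": 296, "y": -4, "z": -12, "rx": 0, "ry": 0, "rz": 0, "fingers": 1},
    {"x": 296, "y": -4, "z": -12, "rx": 0, "ry": 0, "rz": 0, "fingers": 1},
    {"x": 296, "y": -4, "z": -12, "rx": 0, "ry": 0, "rz": 0, "fingers": 1}
  ]
}}

```text
time_s: 40.42
tool_pos: [0.4864, -0.0276, 0.086]
tool_rot: [179.9, -0.0, 90.0]
force: [0.7, 0.6, -3.3]
grip_width: 0.0596
grasp_force: 25.0
```

Emit:
{"method": "drive_tool", "body": {
  "moves": [
    {"x": 0, "y": 0, "z": 1, "rx": 0, "ry": 0, "rz": 0, "fingers": 1},
    {"x": 0, "y": 0, "z": 2, "rx": 0, "ry": 0, "rz": 0, "fingers": 1},
    {"x": 0, "y": 0, "z": 2, "rx": 0, "ry": 0, "rz": 0, "fingers": 1},
    {"x": 0, "y": 0, "z": 2, "rx": 0, "ry": 0, "rz": 0, "fingers": -1},
    {"x": 0, "y": 0, "z": 2, "rx": 0, "ry": 0, "rz": 0, "fingers": -1},
    {"x": 0, "y": 0, "z": 2, "rx": 0, "ry": 0, "rz": 0, "fingers": -1},
    {"x": 0, "y": 0, "z": 2, "rx": 0, "ry": 0, "rz": 0, "fingers": -1},
    {"x": 0, "y": 0, "z": -25, "rx": 0, "ry": 0, "rz": 0, "fingers": -1},
    {"x": 0, "y": 0, "z": -70, "rx": 0, "ry": 0, "rz": 0, "fingers": -1},
    {"x": 0, "y": 0, "z": -120, "rx": 0, "ry": 0, "rz": 0, "fingers": -1},
    {"x": -50, "y": 0, "z": -120, "rx": 0, "ry": 0, "rz": 0, "fingers": -1},
    {"x": -110, "y": 0, "z": -120, "rx": 0, "ry": 0, "rz": 0, "fingers": -1},
    {"x": -170, "y": 0, "z": -120, "rx": 0, "ry": 0, "rz": 0, "fingers": -1},
    {"x": -230, "y": 1, "z": -120, "rx": 0, "ry": 0, "rz": 0, "fingers": -1},
    {"x": -290, "y": 1, "z": -120, "rx": 0, "ry": 0, "rz": 0, "fingers": -1},
    {"x": -345, "y": 1, "z": -120, "rx": 0, "ry": 0, "rz": 0, "fingers": -1},
    {"x": -368, "y": 1, "z": -115, "rx": 0, "ry": 0, "rz": 0, "fingers": -1},
    {"x": -368, "y": 1, "z": -110, "rx": 0, "ry": 0, "rz": 0, "fingers": -1},
    {"x": -368, "y": 1, "z": -110, "rx": 0, "ry": 0, "rz": 0, "fingers": -1}
  ]
}}

```text
time_s: 42.8
tool_pos: [0.4874, -0.3942, 0.1948]
tool_rot: [-180.0, -0.1, 90.1]
force: [-0.1, 1.1, 0.2]
grip_width: 0.087
grasp_force: 0.0
```

Emit:
{"method": "drive_tool", "body": {
  "moves": [
    {"x": 0, "y": 0, "z": 35, "rx": 0, "ry": 0, "rz": 0, "fingers": -1},
    {"x": 0, "y": 0, "z": 68, "rx": 0, "ry": 0, "rz": 0, "fingers": -1},
    {"x": 0, "y": 0, "z": 85, "rx": 0, "ry": 0, "rz": 0, "fingers": -1},
    {"x": 0, "y": 0, "z": 91, "rx": 0, "ry": 0, "rz": 0, "fingers": -1},
    {"x": 0, "y": 0, "z": 91, "rx": 0, "ry": 0, "rz": 0, "fingers": -1},
    {"x": 0, "y": 0, "z": 91, "rx": 0, "ry": 0, "rz": 0, "fingers": -1},
    {"x": 0, "y": 0, "z": 91, "rx": 0, "ry": 0, "rz": 0, "fingers": 1},
    {"x": 0, "y": 0, "z": 91, "rx": 0, "ry": 0, "rz": 0, "fingers": 1},
    {"x": 0, "y": 0, "z": 91, "rx": 0, "ry": 0, "rz": 0, "fingers": 1},
    {"x": 0, "y": 0, "z": 91, "rx": 0, "ry": 0, "rz": 0, "fingers": 1},
    {"x": 0, "y": 0, "z": 91, "rx": 0, "ry": 0, "rz": 0, "fingers": 1},
    {"x": 0, "y": 0, "z": 91, "rx": 0, "ry": 0, "rz": 0, "fingers": 1},
    {"x": 0, "y": 0, "z": 91, "rx": 0, "ry": 0, "rz": 0, "fingers": 1}
  ]
}}

```text
time_s: 44.42
tool_pos: [0.4872, -0.3957, 0.1046]
tool_rot: [180.0, 0.0, 90.0]
force: [-0.3, -0.3, 0.4]
grip_width: 0.0473
grasp_force: 25.0
```

Emit:
{"method": "drive_tool", "body": {
  "moves": [
    {"x": 0, "y": 0, "z": -15, "rx": 0, "ry": 0, "rz": 0, "fingers": 1},
    {"x": 0, "y": 0, "z": -45, "rx": 0, "ry": 0, "rz": 0, "fingers": 1},
    {"x": 20, "y": 0, "z": -70, "rx": 0, "ry": 0, "rz": 0, "fingers": 1},
    {"x": 60, "y": 0, "z": -70, "rx": 0, "ry": 0, "rz": 0, "fingers": 1},
    {"x": 110, "y": 1, "z": -70, "rx": 0, "ry": 0, "rz": 0, "fingers": 1},
    {"x": 160, "y": 1.5, "z": -70, "rx": 0, "ry": 0, "rz": 0, "fingers": 1},
    {"x": 210, "y": 1.5, "z": -70, "rx": 0, "ry": 0, "rz": 0, "fingers": 1},
    {"x": 255, "y": 1.5, "z": -70, "rx": 0, "ry": 0, "rz": 0, "fingers": 1},
    {"x": 285, "y": 1.5, "z": -70, "rx": 0, "ry": 0, "rz": 0, "fingers": 1},
    {"x": 296, "y": 1.5, "z": -70, "rx": 0, "ry": 0, "rz": 0, "fingers": 1},
    {"x": 296, "y": 1.5, "z": -65, "rx": 0, "ry": 0, "rz": 0, "fingers": 1},
    {"x": 296, "y": 1.5, "z": -40, "rx": 0, "ry": 0, "rz": 0, "fingers": 1},
    {"x": 296, "y": 1.5, "z": -22, "rx": 0, "ry": 0, "rz": 0, "fingers": 1},
    {"x": 296, "y": 1.5, "z": -14, "rx": 0, "ry": 0, "rz": 0, "fingers": 1},
    {"x": 296, "y": 1.5, "z": -12, "rx": 0, "ry": 0, "rz": 0, "fingers": 1},
    {"x": 296, "y": 1.5, "z": -12, "rx": 0, "ry": 0, "rz": 0, "fingers": 1},
    {"x": 296, "y": 1.5, "z": -12, "rx": 0, "ry": 0, "rz": 0, "fingers": 1},
    {"x": 296, "y": 1.5, "z": -12, "rx": 0, "ry": 0, "rz": 0, "fingers": 1}
  ]
}}

```text
time_s: 46.68
tool_pos: [0.4889, -0.0997, 0.117]
tool_rot: [179.9, -0.0, 90.0]
force: [0.3, 0.0, -1.7]
grip_width: 0.0473
grasp_force: 25.0
```

Now I release and lift to the original wrist viewing pose (0.51,-0.058,0.34) to compare.

Emit:
{"method": "drive_tool", "body": {
  "moves": [
    {"x": 0, "y": 0, "z": 1, "rx": 0, "ry": 0, "rz": 0, "fingers": 1},
    {"x": 0, "y": 0, "z": 2, "rx": 0, "ry": 0, "rz": 0, "fingers": 1},
    {"x": 0, "y": 0, "z": 2, "rx": 0, "ry": 0, "rz": 0, "fingers": 1},
    {"x": 0, "y": 0, "z": 2, "rx": 0, "ry": 0, "rz": 0, "fingers": -1},
    {"x": 0, "y": 0, "z": 2, "rx": 0, "ry": 0, "rz": 0, "fingers": -1},
    {"x": 0, "y": 0, "z": 2, "rx": 0, "ry": 0, "rz": 0, "fingers": -1},
    {"x": 0, "y": 0, "z": 2, "rx": 0, "ry": 0, "rz": 0, "fingers": -1},
    {"x": 0, "y": 0, "z": -25, "rx": 0, "ry": 0, "rz": 0, "fingers": -1},
    {"x": 0, "y": 0, "z": -70, "rx": 0, "ry": 0, "rz": 0, "fingers": -1},
    {"x": 0, "y": 0, "z": -120, "rx": 0, "ry": 0, "rz": 0, "fingers": -1},
    {"x": 20, "y": 10, "z": -175, "rx": 0, "ry": 0, "rz": 0, "fingers": -1},
    {"x": 42, "y": 21, "z": -223, "rx": 0, "ry": 0, "rz": 0, "fingers": -1},
    {"x": 42, "y": 21, "z": -223, "rx": 0, "ry": 0, "rz": 0, "fingers": -1},
    {"x": 42, "y": 21, "z": -223, "rx": 0, "ry": 0, "rz": 0, "fingers": -1},
    {"x": 42, "y": 21, "z": -223, "rx": 0, "ry": 0, "rz": 0, "fingers": -1}
  ]
}}

```text
time_s: 48.55
tool_pos: [0.5086, -0.0587, 0.3382]
tool_rot: [-179.9, 0.0, 89.9]
force: [0.1, -0.2, 0.1]
grip_width: 0.0871
grasp_force: 0.0
```

```bash
python3 - <<'E'
from h import *
w=cam('wrist'); w0=dict(np.load('w2.npz')); delta([.51,-.058,.34],90)
def meas(c):
    H,S,V=[a.astype(int) for a in cv2.split(cv2.cvtColor(c['image'],cv2.COLOR_RGB2HSV))]
    for nm,m,s,z in[('tin',(S<90)&(V<120),(.482,.043),.159),('mill',(S<70)&(V>110),(.489,-.099),.156),('bowl',S<80,(.5437,.0141),.05)]:
        m=m.astype(np.uint8);m[228:]=0
        n,l,st,ce=cv2.connectedComponentsWithStats(cv2.morphologyEx(m,cv2.MORPH_CLOSE,np.ones((5,5)))); u=proj(c,[(*s,z)])[0]; k=l[int(u[1]),int(u[0])]
        cn=max(cv2.findContours((l==k).astype(np.uint8),0,1)[0],key=cv2.contourArea); e=cv2.fitEllipse(cv2.convexHull(cn)); print(nm,st[k][4],cast(c,[e[0]],z)[0].round(4))
meas(w0);meas(w)
f=lambda c:cv2.resize(c['image'][20:235,190:350],None,fx=2.45,fy=2.45,interpolation=2)
cv2.imwrite('pics/a7.png',np.hstack([f(w0),f(w)])[:,:,::-1])
E
```

```text
at [ 0.5086 -0.0586  0.3383] [-179.88   -0.     89.92] t 48.6 | d [ 0.6  1.3 -1.7] [-0.002 -0.    -0.001]
tin 486 [0.482  0.0431 0.159 ]
mill 186 [ 0.4889 -0.099   0.156 ]
bowl 1590 [0.5437 0.0141 0.05  ]
tin 499 [0.4825 0.043  0.159 ]
mill 180 [ 0.4887 -0.099   0.156 ]
bowl 1615 [0.5437 0.0141 0.05  ]
```

View pics/a7.png

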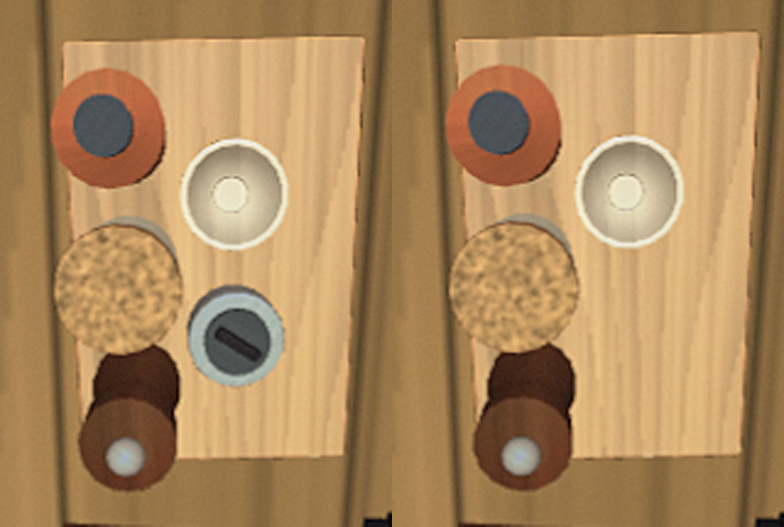

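The before and after views match to within 0.5 mm for the tin, mill and bowl, and the jar looks the same at about (120,288) versus (514,287). Signing off.

```bash
python3 -c "
from cell import workorder
print(workorder.sign_off())"
```

```text
the job is handed in; nothing more can be done
None
```

The job is done and handed in: the burner is on the plate, within about 2 mm of its centre. The tin, jar and mill are back upright on their starting spots (tin and mill measured within 0.5 mm, jar checked by eye). Nothing was knocked over, and neither bowl was shifted (small bowl measured, large bowl checked by eye after the burner was placed).

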